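# Fold the peg compartment's sprung flap shut and tuck it under its lip

## Robot

A 6-joint arm with a two-finger parallel gripper is mounted at the origin on the work surface. World frame = base frame: x ahead of the robot, y to its left, z up, the work surface at z = 0. Lengths are in m, angles in rad, forces in N, time in s.
With the tool pointing down it reaches from about 0.3 to 0.75 m from the base axis. Payload 8.5 kg.
Tool frame: the origin (TCP) lies midway between the tips of the shut fingers; the grasp point (between the pads) lies 19 mm behind it (robot.tcp_to_grasp is the distance from the TCP to the grasp point, in m); z points along the fingers, y is the line along which they close (so a half turn about z gives the same grasp; the last joint's range is limited). The gripper opens to 85 mm and grips with 20 to 120 N. Pads are 22 mm wide; open, the fingers measure 114 mm over their backs; the gripper's body (76 mm by 85 mm) begins 54 mm behind the grasp point. The pads swing forward as they close: fully open they stand 13 mm farther back than shut.
Start: joints at [0.941, 0.381, 1.297, -0, 1.464, -0.215], TCP at [0.222, 0.503, 0.231] pointing down, gripper open.
Joint ranges: [-3.11, 3.11], [-0.89, 2.33], [0.22, 2.48], [-1.42, 4.56], [0.17, 2.85], [-2.88, 2.88]. Speed limits (rad/s): [2.39, 2.39, 3.14, 3.14, 3.14, 3.14].

## Interface

Orientations are given as a rotation vector (axis times angle).
In Python, from plant import robot gives the robot as it stands. The module is installed in compiled form; this text tells all that it offers.
- The arm moves only by the tool play_rows, never from a script. Its argument "targets" is a list of rows, each a list of 7 numbers: the shift along the tool's x, y, z in units of 200 mm (1.0 is 200 mm), then the turn, a rotation vector about the tool's x, y, z in units of 30 degrees (1.0 is 30 degrees), then the gripper command: -1 is shut, 1 is fully open, values between are in proportion. In form: [[tx, ty, tz, wx, wy, wz, hand], ...]. A call has 1 to 20 rows; each row is the pose to reach, as a shift and turn from the pose commanded when the call began, along the tool's axes at that moment; what a row does not reach only later rows make up. A row lasts 1/8 s, in which the tool goes at most 62.5 mm and 10.7 degrees, less where a joint would pass 70% of its speed; a pose out of reach is approached as far as the arm can. A call with a number of a shift or a turn outside -1 to 1 is refused whole. A call with a gripper value outside its range is refused whole. The fingers move at their own pace and stop on an object; the grip force is fixed at half the most. Time passes only in rows, so rows that repeat a pose let the fingers close. It gives the time, the measured TCP pose, the force, the opening and the grip force at its end, in the units of the state.
- robot.state(): the state, without advancing time (a new reading comes with each control period).
- robot.get_image(name): name is "side" or "top"; returns a dict with "frame" (420x560x3 uint8, red, green, blue), "fx", "fy", "cx", "cy" (pixels), "dist_coeffs" ([k1, k2, p1, p2, k3] as OpenCV has them; the pictures are not rectified), "rvec" (rotation vector, rad) and "tvec" (3), from world to camera coordinates, as OpenCV has them. Camera axes: x right, y down, z forward; pixel columns grow to the right and rows downward; lengths in m; the calibration is good to about 2 mm. A picture is of the moment at which its call begins. There is no depth.
- robot.hand_in(): hands the job in; it is judged then, once.
The state is a dict: "time": time; "joints": joint angles; "joint_velocities": joint speeds; "tau": joint torques, N m; "tcp_pos": TCP position; "tool_rot": TCP orientation; "ft_force": force on the tool from outside, world axes, zero at the start; "wrist_torque": the same for the moment, N m; "grip_width": finger opening in m; "grip_force": force on a finger pad.
Only numpy, scipy, OpenCV 4.12 (cv2) and the standard library are available. Lean on these libraries where they do the work, as an engineer would, in place of code of your own. Each camera call takes 0.05 s, during which the arm holds its last target. There are 200 camera calls.

## Task

Close the small flip-top peg compartment on top of the white storage cabinet: push the upright grey flap over until it lies flat, then, still pressing it down, push it along by its ridge so that its free edge slides all the way under the fixed retaining lip and stays shut when you let go. Use only pushes of the fingertips, never grip the flap, and leave the jar, steel weight, colander and tongs on the cabinet where they are; finish clear of everything.

Things in the scene. Friction and masses are not known exactly. Their poses are not given: they have to be found in the camera images.
- cabinet: White plastic storage cabinet, fixed, 300 x 460 mm (its x, y), 150 mm high. Origin: centre of its underside, on the work surface; own x points from the flap's hinge towards the retaining lip (and the drawer front), own y runs along the hinge, z up. The flap unit is at the middle of its top, which is otherwise bare on the hinge side for y within +-75 mm.
- hinge (a point): Centre of the flap's hinge pin, 6.5 mm above the cabinet's top, at cabinet x = -45 mm + slide, y = 0. The pin runs in two slotted rails, 14 mm high, at cabinet y = +-50 to 58 mm, x = -63 to -7 mm.
- flap (a joint): Angle of the grey plastic flap about its pin, rad: 0 = flat (hard stop), 1.57 = upright, 2.1 = leaning back, most open. Flap: 86 mm wide along the hinge, 85 mm from pin to free edge, 5 mm thick (mid plane through the pin). A weak spring with friction (0.05 N m/rad about 1.6 rad, 0.02 N m) opens it unless the lip holds it; 1 to 1.5 N near the edge keeps it down.
- slide (a joint): How far the hinge pin has slid in its slot towards the lip (cabinet +x), m: 0 = back, 0.020 = fully home (hard stop). Sliding friction about 4 N; it stays where it is left. The flap can be laid flat only with slide under 0.006: beyond that its edge lands on the lip. At 0.020 its edge is 14 mm under the lip.
- ridge (a point): On the flap: middle of the foot of the finger ridge, on the side that faces the hinge, 52 mm from the pin, on the flap's outer face (the upper face once it is flat; upright, the face turned to the hinge side, cabinet -x). The ridge is 70 mm long along the hinge, 6 mm wide, 8 mm high; push it towards the lip.
- flap_edge (a point): Middle of the flap's free edge, at mid thickness, 85 mm from the pin.
- lip_edge (a point): Middle of the underside of the fixed lip's free edge, at cabinet x = 46 mm, 12 mm above the cabinet's top. The lip is a plate 76 mm wide, 5 mm thick, that reaches 26 mm from here to cabinet x = 72 mm. The flat flap's upper face is 9 mm above the cabinet's top, 3 mm below the lip's underside.
- flap_outside: Outer face of the flap with the ridge (the face to push on). Origin on the hinge pin, turning with the flap: own x from pin to free edge, own z out of this face.
- flap_inside: Inner face of the flap (turned down to the compartment when shut), same frame. Not to be pressed together with the outer face.
- jar: Loose glass jar with steel lid, 84 mm across, 130 mm high; origin: centre of its underside. Bystander, on the cabinet, left or right of the flap.
- weight: Loose steel weight, disc 60 mm across with a small knob, 40 mm high; origin: centre of its underside. Bystander.
- colander: Loose green plastic colander, 140 mm across the rim, 60 mm high; origin: centre of its underside. Bystander, left or right of the flap.
- tongs: Loose wooden tongs lying along the cabinet's edge beyond the lip, 200 mm long, about 40 mm wide, 16 mm high; origin: their middle, underside. Bystander.

How it is judged:
By the outcome, as a careful person would: the job done as asked, in the order asked, and still so for the second after the job is handed in, with the robot touching nothing.
It also fails if it takes over 40 s, if anything falls off the work surface, if the arm or the gripper's body presses on something with over 40 N, if the wrist force passes 120 N, or if a joint passes its speed limit or range.

## Working session

There is one attempt and no reset: what is moved stays moved. The work goes in short steps, Python scripts to look and compute and a tool call to move; the robot and the scene stay as the last step left them, time stands still between calls to the robot, and variables do not carry over. Pictures are saved under pics/ and viewed, at most 10 in all, crops included, and the job is handed in when it is done.

Besides the shell and the picture viewer there is one more tool, called after ">>>" as name(argument=value, ...) on one line, values as JSON. play_rows: Moves the arm, as the interface text tells. Its arguments: {"type":"object","properties":{"targets":{"type":"array"}},"required":["targets"]}

```bash
mkdir -p pics; python3 - <<'E'
from plant import robot
import cv2,numpy as np
s=robot.state();print(s['time'],s['tcp_pos'],s['tool_rot'],s['grip_width'])
for n in("side","top"):
    d=robot.get_image(n);cv2.imwrite(f'pics/{n}0.png',d['frame'][:,:,::-1])
    R=cv2.Rodrigues(np.array(d['rvec'],float))[0];print(n,-R.T@np.array(d['tvec']).ravel(),R.tolist(),d['fx'],d['dist_coeffs'])
E
```

```text
0.0 [0.22148515 0.50312598 0.23068189] [-6.46808866e-01 -3.07364530e+00  2.12204561e-03] 0.08543510515890539
side [ 0.55277697 -0.57868969  0.71172372] [[0.9981644768349037, -0.06042109439493012, -0.004119288412005703], [-0.04363085709722916, -0.6702808882301445, -0.740823784163528], [0.04200030349727854, 0.7396437130304884, -0.6716867962678804]] 425.84744977509564 [-0.02871087  0.          0.          0.          0.        ]
top [0.50464445 0.0729357  0.83333737] [[0.02733468761847535, -0.9995150885346682, 0.014913170163801323], [-0.9950141410103177, -0.028637004740153293, -0.09553418837783659], [0.09591493127923251, -0.012227418004082731, -0.9953144308240757]] 383.3048931791664 [-0.09504372  0.          0.          0.          0.        ]
```

View pics/side0.png

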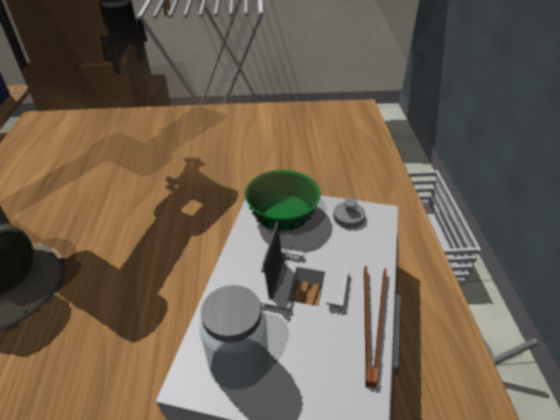

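View pics/top0.png

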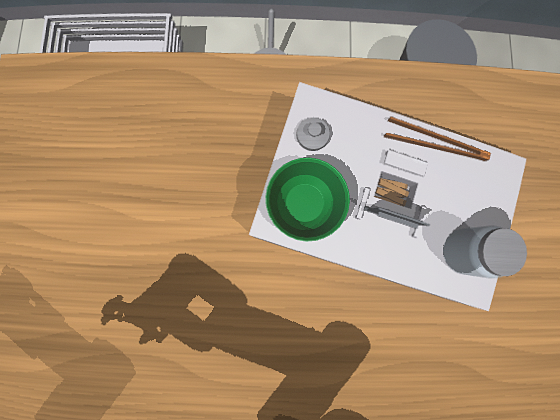

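The side view shows the upright flap at about (273,262), the jar at (235,335), the colander at (283,198) and the tongs at (375,325). In the top view the cabinet's top corners are at about (298,82), (526,158), (490,311) and (249,235). The lip is near (405,162), and the flap, near upright, is at about (398,215).

```bash
cat > h.py <<'E'
import cv2,numpy as np
from plant import robot
def cam(n):
    d=robot.get_image(n);K=np.array([[d['fx'],0,d['cx']],[0,d['fy'],d['cy']],[0,0,1.]])
    return d['frame'],K,np.array(d['dist_coeffs'],float),np.array(d['rvec'],float),np.array(d['tvec'],float).ravel()
def ray(c,uv,z):
    _,K,D,r,t=c;R=cv2.Rodrigues(r)[0]
    p=cv2.undistortPoints(np.array(uv,float).reshape(-1,1,2),K,D).reshape(-1,2)
    w=np.c_[p,np.ones(len(p))]@R;o=-R.T@t
    return o+w*((z-o[2])/w[:,2])[:,None]
def proj(c,P):
    return cv2.projectPoints(np.array(P,float).reshape(-1,1,3),c[3],c[4],c[1],c[2])[0].reshape(-1,2)
E
python3 - <<'E'
from h import *
c=cam("top");f=c[0]
hsv=cv2.cvtColor(f,cv2.COLOR_RGB2HSV)
m=((hsv[...,1]<45)&(hsv[...,2]>150)).astype(np.uint8);m[:75]=0
n,l,s,_=cv2.connectedComponentsWithStats(m);k=1+np.argmax(s[1:,4]);
ct=max(cv2.findContours((l==k).astype(np.uint8),0,1)[0],key=cv2.contourArea)
# lines fitted on each side away from corners
C=np.array([[298,82],[526,158],[490,311],[249,235]],float);P=ct[:,0,:].astype(float);L=[]
for i in range(4):
    a,b=C[i],C[(i+1)%4];u=(b-a)/np.linalg.norm(b-a);t=(P-a)@u;e=(P-a)@[-u[1],u[0]]
    q=P[(abs(e)<4)&(t>8)&(t<np.linalg.norm(b-a)-8)]
    w=ray(c,q,.15)[:,:2].astype(np.float32)
    v=cv2.fitLine(w,cv2.DIST_HUBER,0,.01,.01).ravel();L.append(v);print(len(q),v,np.degrees(np.arctan2(v[1],v[0])))
W=[]
for i in range(4):
    a,b=L[i-1],L[i];s_=np.linalg.solve(np.c_[a[:2],-b[:2]],b[2:]-a[2:]);W.append(a[2:]+s_[0]*a[:2])
W=np.array(W);print(W,[np.linalg.norm(W[i]-W[(i+1)%4]) for i in range(4)],W.mean(0))
big=cv2.resize(f[120:270,320:470],None,fx=4,fy=4,interpolation=cv2.INTER_CUBIC)
s=cam("side")[0][215:315,230:360];s=cv2.resize(s,None,fx=4,fy=4,interpolation=cv2.INTER_CUBIC)
cv2.imwrite('pics/topz.png',big[:,:,::-1]);cv2.imwrite('pics/sidez.png',s[:,:,::-1])
E
```

```text
213 [ 0.28114858  0.9596642   0.75045335 -0.18804225] 73.67123
139 [ 0.9595125  -0.28166625  0.5545039  -0.3747829 ] -16.359674
226 [ 0.2815271   0.9595533   0.46229702 -0.10712638] 73.64863
138 [ 0.95969284 -0.28105107  0.66126335  0.07228739] -16.322947
[[ 0.813647    0.02766104]
 [ 0.6845599  -0.412961  ]
 [ 0.397307   -0.3286375 ]
 [ 0.5265139   0.11174948]] [np.float32(0.45914188), np.float32(0.29937378), np.float32(0.45895), np.float32(0.29919273)] [ 0.60550696 -0.15054701]
```

View pics/topz.png

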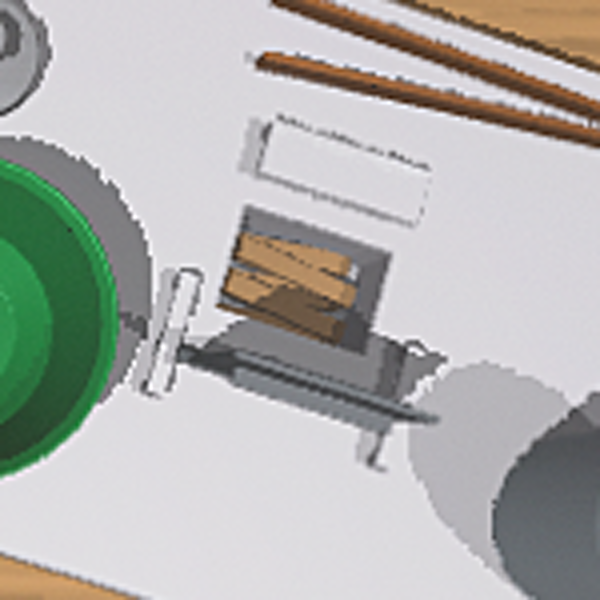

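View pics/sidez.png

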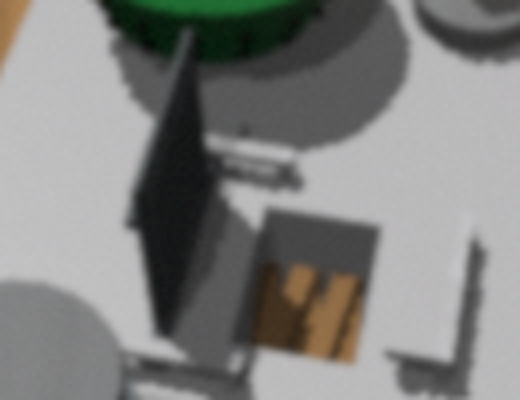

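The zoomed top view shows the lip at about (345,170), the rails at (170,335) and (395,405), and the flap's top edge from about (240,370) to (437,418) with the ridge on its hinge side. The zoomed side view shows the flap's top edge from (188,30) to (138,195) and its lower near corner at (160,335). Next I'll compare these with the predicted points.

```bash
cat >> h.py <<'E'
A=np.radians(-16.35);O=np.array([.6055,-.1505,.15])
RC=np.array([[np.cos(A),-np.sin(A),0],[np.sin(A),np.cos(A),0],[0,0,1]])
def cab(p): return O+np.array(p,float)@RC.T      # cabinet (z from top) -> world
def flap(sl,q,u,y,n=0): return [-.045+sl+u*np.cos(q)-n*np.sin(q),y,.0065+u*np.sin(q)+n*np.cos(q)]
E
python3 - <<'E'
from h import *
t=cam("top");s=cam("side")
zt=lambda P:((proj(t,cab(P))-[320,120])*4+1.5).round().tolist()
zs=lambda P:((proj(s,cab(P))-[230,215])*4+1.5).round().tolist()
print('lip',zt([[.046,.038,.017],[.046,-.038,.017],[.072,.038,.017],[.072,-.038,.017]]),zs([[.046,.038,.017],[.046,-.038,.017],[.072,.038,.017],[.072,-.038,.017]]))
print('rail x=-7,-63',zt([[-.007,.054,.014],[-.063,.054,.014],[-.007,-.054,.014],[-.063,-.054,.014]]))
for sl in(0,.005,.01):
  for q in(1.57,1.7):
    P=[flap(sl,q,.085,.043),flap(sl,q,.085,-.043),flap(sl,q,.01,-.043),flap(sl,q,.058,.035,.0105),flap(sl,q,.058,-.035,.0105)]
    print(sl,q,'T',zt(P),'S',zs(P))
E
```

```text
lip [[258.0, 172.0], [417.0, 225.0], [274.0, 119.0], [431.0, 171.0]] [[408.0, 205.0], [380.0, 355.0], [470.0, 215.0], [448.0, 367.0]]
rail x=-7,-63 [[190.0, 273.0], [154.0, 393.0], [417.0, 348.0], [383.0, 467.0]]
0 1.57 T [[239.0, 342.0], [443.0, 409.0], [373.0, 421.0], [231.0, 380.0], [391.0, 432.0]] S [[195.0, 34.0], [140.0, 197.0], [146.0, 323.0], [166.0, 92.0], [120.0, 224.0]]
0 1.7 T [[230.0, 369.0], [435.0, 436.0], [373.0, 424.0], [225.0, 397.0], [385.0, 450.0]] S [[168.0, 31.0], [110.0, 193.0], [143.0, 322.0], [148.0, 92.0], [102.0, 223.0]]
0.005 1.57 T [[242.0, 330.0], [446.0, 397.0], [376.0, 410.0], [235.0, 368.0], [394.0, 421.0]] S [[207.0, 36.0], [154.0, 200.0], [158.0, 325.0], [178.0, 94.0], [133.0, 226.0]]
0.005 1.7 T [[234.0, 357.0], [438.0, 424.0], [376.0, 413.0], [229.0, 386.0], [388.0, 438.0]] S [[180.0, 33.0], [124.0, 196.0], [155.0, 325.0], [160.0, 94.0], [114.0, 226.0]]
0.01 1.57 T [[246.0, 318.0], [449.0, 385.0], [379.0, 399.0], [238.0, 357.0], [398.0, 409.0]] S [[220.0, 38.0], [167.0, 202.0], [171.0, 328.0], [190.0, 96.0], [146.0, 228.0]]
0.01 1.7 T [[237.0, 345.0], [441.0, 412.0], [379.0, 402.0], [232.0, 374.0], [391.0, 426.0]] S [[192.0, 35.0], [137.0, 198.0], [168.0, 327.0], [172.0, 96.0], [127.0, 228.0]]
```

```bash
python3 - <<'E'
from h import *
s=cam("side");t=cam("top")
g=cv2.cvtColor(s[0],cv2.COLOR_RGB2GRAY)[205:325,240:320];g=cv2.resize(g,None,fx=7,fy=5*1.0,interpolation=cv2.INTER_LINEAR) if 0 else cv2.resize(g,None,fx=5,fy=5,interpolation=cv2.INTER_CUBIC)
h=cv2.cvtColor(t[0],cv2.COLOR_RGB2GRAY)[195:245,355:440];h=cv2.resize(h,None,fx=4.7,fy=4.7,interpolation=cv2.INTER_CUBIC)
out=np.zeros((600,800),np.uint8);out[:600,:400]=g;out[:h.shape[0],400:400+min(400,h.shape[1])]=h[:,:400]
cv2.imwrite('pics/z2.png',cv2.convertScaleAbs(out,alpha=1.3))
m=((g<62)*255).astype(np.uint8)
c=max(cv2.findContours(m,0,1)[0],key=cv2.contourArea);print(cv2.contourArea(c),(cv2.approxPolyDP(c,12,True)[:,0]/5+[240,205]).round(1).tolist())
for sl,q in((.003,1.65),(.006,1.65),(.006,1.7),(.009,1.7)):
  P=[flap(sl,q,u,y,n) for u,y,n in((.085,.043,-.0025),(.085,-.043,-.0025),(0,-.043,-.0025),(0,.043,-.0025))]
  print(sl,q,proj(s,cab(P)).round(1).tolist())
E
```

```text
48316.0 [[315.2, 208.6], [294.6, 217.2], [275.4, 218.2], [264.2, 215.0], [275.4, 205.0], [251.0, 205.0], [261.6, 226.2], [271.0, 231.6], [277.4, 223.8], [263.4, 270.0], [271.0, 298.4], [281.2, 283.8], [286.0, 269.0], [283.8, 262.4], [287.0, 258.0], [280.6, 251.4], [279.8, 236.0], [303.2, 232.2], [317.0, 225.2], [319.8, 214.0]]
0.003 1.65 [[277.5, 223.1], [263.8, 263.8], [269.7, 299.7], [281.9, 259.1]]
0.006 1.65 [[279.4, 223.4], [265.8, 264.2], [271.5, 300.1], [283.6, 259.4]]
0.006 1.7 [[276.8, 223.1], [262.9, 263.8], [271.5, 300.0], [283.6, 259.3]]
0.009 1.7 [[278.6, 223.4], [264.9, 264.2], [273.4, 300.4], [285.3, 259.6]]
```

View pics/z2.png

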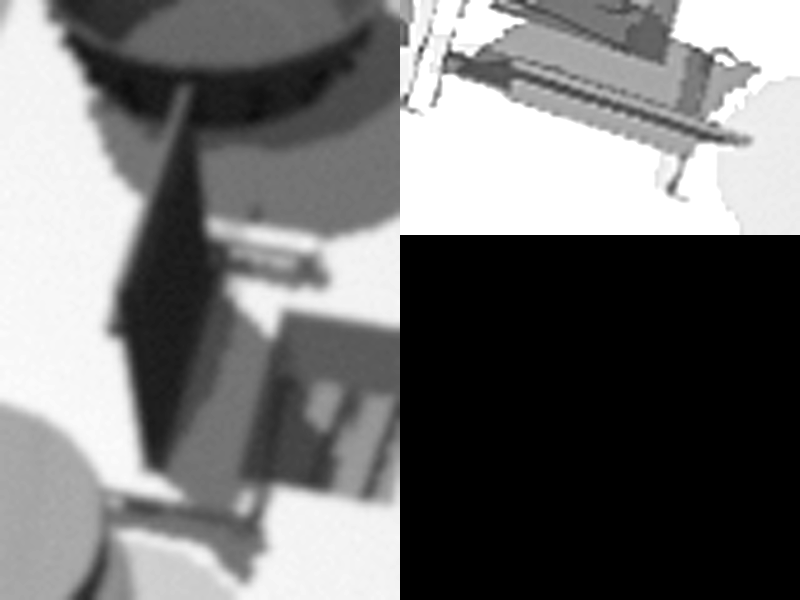

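The corners read from the crop, in full-image pixels, are far top (277,223), near top (265.4,262) and lower near (270,298.6). They fit slide ≈ 3 mm and an angle of about 1.65 rad, so the flap can be laid flat as it is. I'm moving towards a point behind the flap, going high and with the gripper shut.

>>> play_rows(targets=[[0, 0, -0.3, 0, 0, 0, -1], [0, 0, -0.55, 0, 0, -0.1, -1], [-0.3, -0.26, -0.55, 0, 0, -0.25, -1], [-0.6, -0.52, -0.55, 0, 0, -0.25, -1], [-0.87, -0.76, -0.55, 0, 0, -0.25, -1], [-0.87, -0.76, -0.55, 0, 0, -0.25, -1]])

```text
time: 1.15
tcp_pos: [0.3201, 0.292, 0.3415]
tool_rot: [0.446, 3.109, 0.0]
ft_force: [0.3, 0.6, -0.1]
grip_width: -0.0
grip_force: 0.0
```

```bash
cat >> h.py <<'E'
def rep():
    s=robot.state();p=np.array(s['tcp_pos']);R=cv2.Rodrigues(np.array(s['tool_rot'],float))[0]
    print('t%.2f'%s['time'],'cab mm',((p-O)@RC*1000).round(1),'F cab',(np.array(s['ft_force'])@RC).round(1),'w%.3f'%s['grip_width'],'j',np.round(s['joints'],2))
    print('tool in cab\n',(RC.T@R).round(3))
E
python3 - <<'E'
from h import *
rep()
t=cam("top")
print('jar,colander cab mm',[(((p-O)@RC)*1000).round() for p in (ray(t,[502,252],.28)[0],ray(t,[307,199],.21)[0])])
E
```

```text
t1.15 cab mm [-398.4  344.3  191.5] F cab [ 0.1  0.6 -0.1] w-0.000 j [ 0.47  0.11  1.36 -0.    1.68 -0.82]
tool in cab
 [[-1.    -0.     0.001]
 [-0.     1.     0.   ]
 [-0.001  0.    -1.   ]]
jar,colander cab mm [array([ -61., -148.,  130.]), array([-66., 153.,  60.])]
```

>>> play_rows(targets=[[-0.2, -0.22, 0, 0, 0, 0, -1], [-0.4, -0.44, 0, 0, 0, 0, -1], [-0.6, -0.66, 0, 0, 0, 0, -1], [-0.75, -0.86, 0, 0, 0, 0, -1], [-0.75, -0.86, 0, 0, 0, 0, -1]])

```text
time: 1.82
tcp_pos: [0.4163, 0.0846, 0.341]
tool_rot: [-0.452, -3.108, 0.001]
ft_force: [0.2, 1.1, -1.0]
grip_width: -0.0001
grip_force: 0.0
```

>>> play_rows(targets=[[-0.2, -0.22, 0, 0, 0, 0, -1], [-0.4, -0.44, 0, 0, 0, 0, -1], [-0.6, -0.66, 0, 0, 0, 0, -1], [-0.75, -0.86, 0, 0, 0, 0, -1], [-0.75, -0.86, 0, 0, 0, 0, -1], [-0.75, -0.86, 0.2, 0, 0, 0, -1], [-0.75, -0.86, 0.4, 0, 0, 0, -1], [-0.75, -0.86, 0.6, 0, 0, 0, -1], [-0.75, -0.86, 0.72, 0, 0, 0, -1], [-0.75, -0.86, 0.72, 0, 0, 0, -1]])

```text
time: 3.08
tcp_pos: [0.5106, -0.1183, 0.1965]
tool_rot: [-0.442, -3.108, -0.002]
ft_force: [0.2, -0.4, 0.7]
grip_width: -0.0001
grip_force: 0.0
```

```bash
python3 - <<'E'
from h import *
rep()
s=cam("side")
cv2.imwrite('pics/s3.png',cv2.resize(s[0][130:330,180:420],None,fx=3,fy=3)[:,:,::-1])
E
```

```text
t3.08 cab mm [-100.1    4.2   46.5] F cab [ 0.4 -0.4  0.7] w-0.000 j [-0.45  0.37  1.43  0.    1.35 -1.74]
tool in cab
 [[-1.    -0.003 -0.003]
 [-0.003  1.     0.001]
 [ 0.003  0.001 -1.   ]]
```

View pics/s3.png

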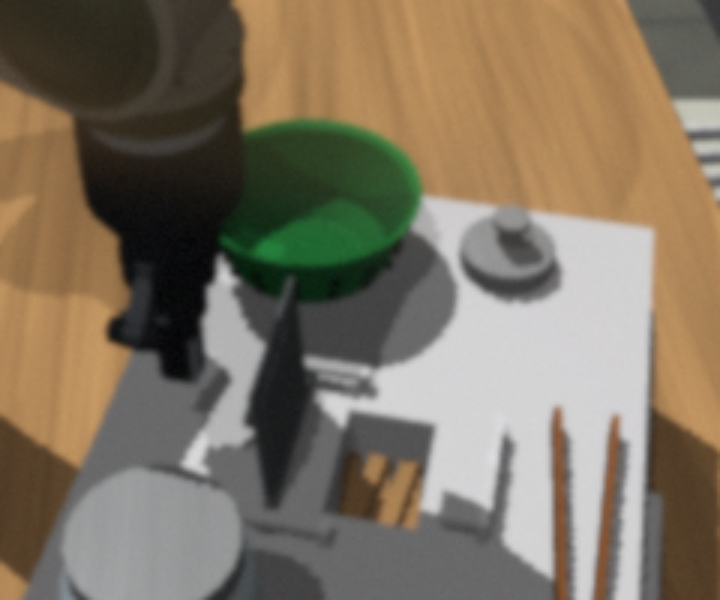

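>>> play_rows(targets=[[-0.1, -0.02, 0.01, 0, 0, 0, -1], [-0.17, -0.02, 0.01, 0, 0, 0, -1], [-0.2, -0.02, 0.01, 0, 0, 0, -1], [-0.225, -0.02, 0.01, 0, 0, 0, -1], [-0.25, -0.02, 0.012, 0, 0, 0, -1], [-0.272, -0.02, 0.013, 0, 0, 0, -1], [-0.295, -0.02, 0.02, 0, 0, 0, -1], [-0.32, -0.02, 0.03, 0, 0, 0, -1], [-0.34, -0.02, 0.042, 0, 0, 0, -1], [-0.36, -0.02, 0.057, 0, 0, 0, -1], [-0.378, -0.02, 0.075, 0, 0, 0, -1], [-0.394, -0.02, 0.094, 0, 0, 0, -1], [-0.402, -0.02, 0.11, 0, 0, 0, -1], [-0.41, -0.02, 0.125, 0, 0, 0, -1], [-0.41, -0.02, 0.125, 0, 0, 0, -1]])

```text
time: 5.0
tcp_pos: [0.5888, -0.1469, 0.172]
tool_rot: [-0.444, -3.109, -0.0]
ft_force: [-0.0, 0.3, 0.5]
grip_width: -0.0001
grip_force: 0.3
```

```bash
python3 - <<'E'
from h import *
rep()
s=cam("side")
cv2.imwrite('pics/s4.png',cv2.resize(s[0][180:330,210:370],None,fx=4,fy=4)[:,:,::-1])
E
```

```text
t5.00 cab mm [-17.   -1.3  22. ] F cab [-0.1  0.3  0.5] w-0.000 j [-0.44  0.53  1.23 -0.    1.39 -1.73]
tool in cab
 [[-1.    -0.001 -0.001]
 [-0.001  1.     0.   ]
 [ 0.001  0.    -1.   ]]
```

View pics/s4.png

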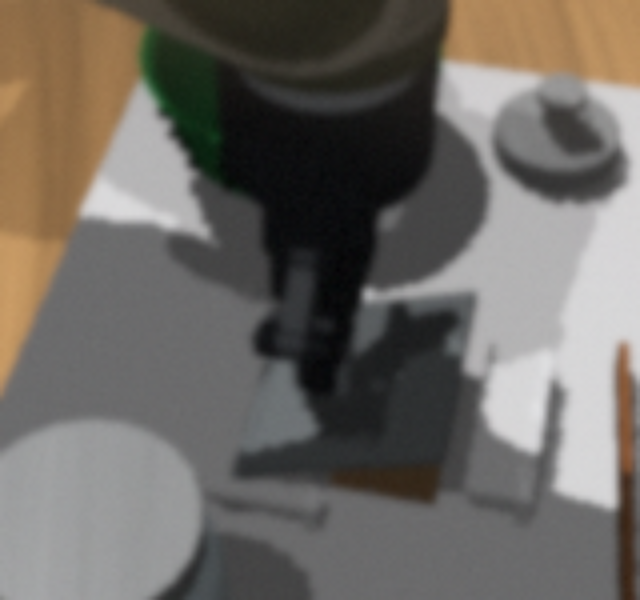

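The flap is down to about 20° under the tip, with its free edge near (455,390) just short of the lip at (480,400). Next I'll lay it flat and watch the force.

>>> play_rows(targets=[[0.0, 0, 0.016, 0, 0, 0, -1], [0.0, 0, 0.032, 0, 0, 0, -1], [0.0, 0, 0.048, 0, 0, 0, -1], [0.0, 0, 0.062, 0, 0, 0, -1], [0.0, 0, 0.07, 0, 0, 0, -1], [0, 0, 0.07, 0, 0, 0, -1]])

```text
time: 5.8
tcp_pos: [0.5891, -0.1471, 0.1589]
tool_rot: [0.444, 3.109, -0.001]
ft_force: [0.4, 0.0, 5.0]
grip_width: 0.0
grip_force: 3.3
```

```bash
python3 - <<'E'
from h import *
rep()
s=cam("side");t=cam("top")
a=cv2.resize(s[0][235:310,255:355],None,fx=5,fy=5)
b=cv2.resize(t[0][130:205,370:430],None,fx=5,fy=5)
cv2.imwrite('pics/s5.png',np.hstack([a,b])[:,:,::-1])
for sl in(0,.005):
    P=[flap(sl,0,.085,.043,.0025),flap(sl,0,.085,-.043,.0025)]
    print(sl,((proj(s,cab(P))-[255,235])*5+2).round().tolist(),((proj(t,cab(P))-[370,130])*5+[502,2]).round().tolist())
E
```

```text
t5.80 cab mm [-16.8  -1.3   8.9] F cab [0.4 0.1 5. ] w0.000 j [-0.44  0.54  1.25 -0.    1.36 -1.73]
tool in cab
 [[-1.    -0.001  0.001]
 [-0.001  1.    -0.   ]
 [-0.001 -0.    -1.   ]]
0 [[367.0, 157.0], [326.0, 368.0]] [[549.0, 181.0], [771.0, 255.0]]
0.005 [[382.0, 160.0], [343.0, 371.0]] [[553.0, 168.0], [775.0, 242.0]]
```

View pics/s5.png

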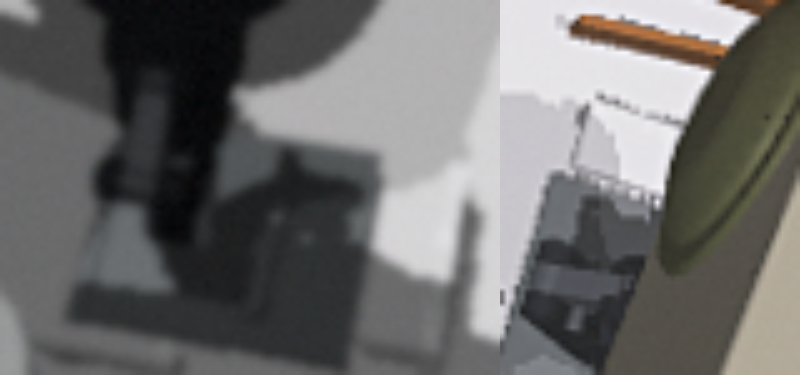

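The flap is flat (tip 8.9 mm above the cabinet's top, 5 N). Its edge at (380,155) to (345,370) gives slide ≈ 5 mm, just short of the lip. Now I'll push it along by the ridge while keeping the pressure on.

>>> play_rows(targets=[[-0.02, 0, 0, 0, 0, 0, -1], [-0.04, 0, 0, 0, 0, 0, -1], [-0.06, 0, 0, 0, 0, 0, -1], [-0.08, 0, 0, 0, 0, 0, -1], [-0.095, 0, 0, 0, 0, 0, -1], [-0.11, 0, 0, 0, 0, 0, -1], [-0.125, 0, 0, 0, 0, 0, -1], [-0.14, 0, 0, 0, 0, 0, -1], [-0.15, 0, 0, 0, 0, 0, -1], [-0.16, 0, 0, 0, 0, 0, -1], [-0.16, 0, 0, 0, 0, 0, -1]])

```text
time: 7.28
tcp_pos: [0.6184, -0.1555, 0.1587]
tool_rot: [-0.444, -3.107, -0.001]
ft_force: [-5.0, 2.8, 8.4]
grip_width: -0.0003
grip_force: 4.2
```

```bash
python3 -c "
from h import *
rep()"
```

```text
t7.28 cab mm [13.8 -1.1  8.7] F cab [-5.6  1.3  8.4] w-0.000 j [-0.43  0.59  1.15 -0.    1.41 -1.72]
tool in cab
 [[-1.    -0.002 -0.003]
 [-0.002  1.     0.   ]
 [ 0.003  0.    -1.   ]]
```

Sliding with about 5.6 N, so I'll continue to the hard stop.

>>> play_rows(targets=[[-0.01, 0, 0, 0, 0, 0, -1], [-0.02, 0, 0, 0, 0, 0, -1], [-0.03, 0, 0, 0, 0, 0, -1], [-0.03, 0, 0, 0, 0, 0, -1]])

```text
time: 7.78
tcp_pos: [0.621, -0.1561, 0.1583]
tool_rot: [-0.442, -3.098, -0.003]
ft_force: [-21.4, 6.0, 13.6]
grip_width: -0.0003
grip_force: 13.5
```

```bash
python3 -c "
from h import *
rep()"
```

```text
t7.78 cab mm [16.4 -1.   8.3] F cab [-22.2  -0.3  13.6] w-0.000 j [-0.43  0.6   1.13 -0.    1.42 -1.72]
tool in cab
 [[-1.    -0.002 -0.012]
 [-0.002  1.    -0.   ]
 [ 0.012 -0.    -1.   ]]
```

It stopped at 16.4 mm (expected 16) and the force rose to 22 N, so the slide is home. I'll ease off and then lift clear.

>>> play_rows(targets=[[0.012, 0, -0.004, 0, 0, 0, -1], [0.016, 0, -0.01, 0, 0, 0, -1], [0.02, 0, -0.03, 0, 0, 0, -1], [0.03, 0, -0.08, 0, 0, 0, -1], [0.05, 0, -0.2, 0, 0, 0, -1], [0.1, 0, -0.45, 0, 0, 0, -1], [0.25, 0, -0.7, 0, 0, 0, -1], [0.5, 0, -0.9, 0, 0, 0, -1], [0.75, 0, -0.9, 0, 0, 0, -1], [1, 0, -0.9, 0, 0, 0, -1], [1, 0, -0.9, 0, 0, 0, -1]])

```text
time: 9.15
tcp_pos: [0.4314, -0.1007, 0.3402]
tool_rot: [0.444, 3.106, -0.002]
ft_force: [-0.1, -1.5, -0.0]
grip_width: -0.0
grip_force: 0.0
```

```bash
python3 - <<'E'
from h import *
rep()
s=cam("side");t=cam("top")
a=cv2.resize(s[0][170:390,190:410],(400,400));b=cv2.resize(t[0][130:230,350:450],(400,400),interpolation=cv2.INTER_CUBIC)
cv2.imwrite('pics/s6.png',np.hstack([a,b])[:,:,::-1])
for sl in(.015,.02):
    P=[flap(sl,0,.052,.035,.0105),flap(sl,0,.052,-.035,.0105),flap(sl,0,0,.043,.0025)]
    print(sl,((proj(t,cab(P))-[350,130])*4+[401,1]).round().tolist())
E
```

```text
t9.15 cab mm [-181.1   -1.2  190.2] F cab [ 0.3 -1.5 -0. ] w-0.000 j [-0.5   0.12  1.34  0.    1.67 -1.78]
tool in cab
 [[-1.    -0.001  0.004]
 [-0.001  1.    -0.001]
 [-0.004 -0.001 -1.   ]]
0.015 [[529.0, 184.0], [676.0, 232.0], [475.0, 290.0]]
0.02 [[532.0, 173.0], [679.0, 222.0], [479.0, 280.0]]
```

View pics/s6.png

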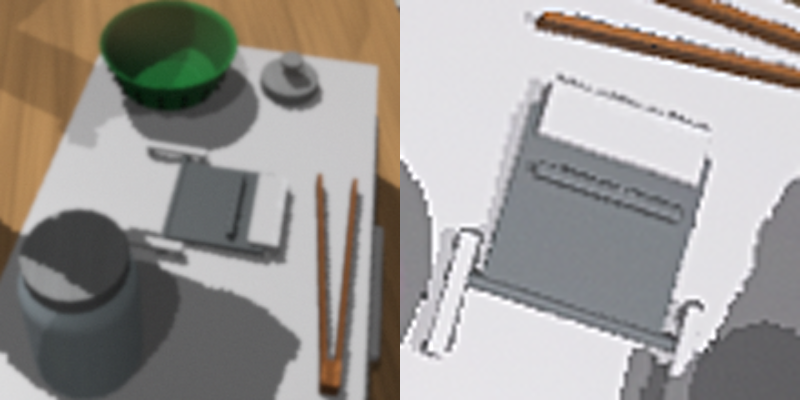

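The flap lies flat with its edge under the lip. The ridge foot at (532,174) to (680,220) matches slide = 20 mm. The bystanders haven't moved and the arm is clear.

```bash
python3 -c "
from plant import robot
print(robot.hand_in())"
```

```text
the job is handed in; nothing more can be done
None
```

The flap is shut: it lies flat and fully home under the lip (slide about 20 mm), and it stayed shut after release; the bystanders were left in place, the arm is clear, and the job was handed in at about 9 s.

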